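# Steady a rocking casting mould with a wedge

### The arm

A 6-joint arm with a two-finger parallel gripper is mounted at the origin on the work surface. World frame = base frame: x ahead of the robot, y to its left, z up, the work surface at z = 0. Lengths are in m, angles in rad, forces in N, time in s.
With the tool pointing down it reaches from about 0.375 to 0.75 m from the base axis. Payload 9 kg.
Tool frame: the origin (TCP) lies on the mounting face of the last link; the fingertips stand 173 mm ahead of it and the grasp point (between the pads) lies 155 mm ahead of it; z points along the fingers, y is the line along which they close (so a half turn about z gives the same grasp; the last joint's range is limited). The gripper opens to 85 mm and grips with 20 to 120 N. Pads are 22 mm wide; open, the fingers measure 114 mm over their backs; the gripper's body (76 mm by 85 mm) begins 54 mm behind the grasp point. The pads swing forward as they close: fully open they stand 13 mm farther back than shut.
Start: joints at [0.957, 0.104, 0.097, 1.564, 0, 1.353], TCP at [0.231, 0.554, 0.405] pointing down, gripper open.
Joint ranges: [-2.99, 2.99], [-0.84, 1.86], [-1.1, 1.16], [-1.84, 2.11], [-1.51, 1.56], [-3.14, 3.14]. Speed limits (rad/s): [2.22, 2.22, 2.57, 3.14, 3.14, 3.14].

### API

Orientations are given as a rotation vector (axis times angle).
In Python, from plant import env gives the robot as it stands. The module is installed in compiled form; this text tells all that it offers.
- The arm moves only by the shell command python3 -m inch 'ROWS' [OPENING] [FORCE]. ROWS is JSON, a list of rows, each an object of numbers: "tx", "ty", "tz": the shift along the tool's x, y, z in cm; "wx", "wy", "wz": the turn, a rotation vector about the tool's x, y, z in rad. In form: [{"tx": .., "ty": .., "tz": .., "wx": .., "wy": .., "wz": ..}, ...]. A call has 1 to 10 rows; each row shifts and turns the commanded pose from where the row before left it, along the tool's axes as they then stand; what a row does not reach is not made up. A row lasts 1/8 s, in which the tool goes at most 62.5 mm and 10.7 degrees, less where a joint would pass 70% of its speed; a pose out of reach is approached as far as the arm can. A call is refused whole if a number of a shift passes 6.25 or a number of a turn 0.188, either way. A call with a gripper value outside its range is refused whole. OPENING is the opening, from 0 (shut) to 1 (fully open), set as the call begins (- or left out, the last holds). The fingers move at their own pace and stop on an object; FORCE is the grip in N (left out, the last holds). Time passes only in rows, so rows that do not move let the fingers close. It gives the time, the measured TCP pose, the force, the opening and the grip force at its end, in the units of the state.
- env.read_state(): the state, without advancing time (a new reading comes with each control period).
- env.capture(name): name is "side" or "top"; returns the picture (420x560x3 uint8, red, green, blue); there is no depth.
- env.camera_model(name): a dict with "camera_matrix" (3x3 intrinsics, pixels), "R" (3x3) and "t" (3): a world point X has camera coordinates R X + t. Camera axes: x right, y down, z forward; pixel columns grow to the right and rows downward; lengths in m; the calibration is good to about 2 mm. A picture is of the moment at which its call begins. camera_model takes no time and is no camera call.
- env.hand_in(): hands the job in; it is judged then, once.
The state is a dict: "time_s": time; "q": joint angles; "dq": joint speeds; "joint_torque": joint torques, N m; "position": TCP position; "tcp_rot": TCP orientation; "wrist_force": force on the tool from outside, world axes, zero at the start; "moment": the same for the moment, N m; "opening": finger opening in m; "gripper_force": force on a finger pad.
Only numpy, scipy, OpenCV 4.12 (cv2) and the standard library are available. Lean on these libraries where they do the work, as an engineer would, in place of code of your own. Each camera call takes 0.05 s, during which the arm holds its last target. There are 200 camera calls.

### The job

The plaster casting mould rocks on the bench because one of its wooden feet is worn short, and it must stand firm before slip is poured. With a fingertip press down on its corner above the short foot and feel it rock, then push the timber wedge, thin end first, in under that foot until it takes up the gap, and press the corner again to check that the mould has stopped rocking. Finish while still holding that corner pressed down; the wedge is only pushed along the bench, never gripped or picked up, the mould must not be shoved aside or lifted by the wedge, and everything else is left where it is.

Things in the scene. Friction and masses are not known exactly. Their poses are not given: they have to be found in the camera images.
- case: Casting mould, about 3.5 kg, loose: white plaster with a 90 mm round hole, in a pale wooden case 210 x 210 mm with steel corner angles, rim 125 mm and underside 30 mm above the bench. Feet 24 x 24 mm, flush under its corners, centres 93 mm either way from the middle. Origin: middle of the case at bench level; z up, x and y along its sides. It stands level on its three 30 mm feet.
- corner (a point): Point on the top rim of the case right above the middle of the short foot, 125 mm above the bench: where to press. Before the wedge is in, a press of about 3 to 5 N here rocks the case down by the gap; afterwards it hardly yields.
- short_foot (a point): Point of the case under the middle of its short foot (the +x, +y corner: far left from the robot, next to the wedge), at bench level. That foot ends 4 to 8 mm above the bench, not known beforehand. Its outer (+y) face, where the wedge goes in, is 12 mm from here. Once the wedge fills the gap, the force to push it on climbs at once; over about 11 N the whole mould may slide.
- wedge: Pale timber wedge, 130 mm long, 38 mm wide, 45 g, flat on the bench, lying beside the case on its +y side with its thin end towards the short foot. It tapers evenly from 18 mm at the thick end to 2 mm at the thin end. Origin: middle of its underside; x points along it to the thin end, z up.
- wedge_tip (a point): Middle of the wedge's thin end, 1 mm above the bench.
- wedge_back (a point): Middle of the upright face (38 mm wide, 18 mm high) of the wedge's thick end, 9 mm above the bench: where to push.
- glaze_jar: White glaze jar with blue cap, 60 mm wide, 75 mm high. Origin: middle of its underside.
- bowl: Stoneware bowl, 124 mm wide, 50 mm high. Origin: middle of its underside.
- vase: Unfired clay vase, 84 mm wide, 105 mm high. Origin: middle of its underside.
- press_mould: Round plaster press mould, 100 mm wide, 35 mm high, with a flower in its face. Origin: middle of its underside.
- brush: Glaze brush lying flat, 200 mm long.
- tool_pot: Green-glazed pot 84 mm wide, 110 mm high, with sticks up to 215 mm high standing in it. Origin: middle of its underside.
- rib: Wooden rib lying flat, 105 x 26 x 8 mm. Origin: middle of its underside.
Mind the look-alikes: they are no part of the job. There is more than one size of the wedge; the job needs the middle-sized.

How it is judged:
On the way, in this order (a step that is already met when the one before it is completed fails the run):
1. a finger presses the corner above the short foot and the mould rocks (angle between case's own z axis and vertical above 0.02 rad and contact force between the fingers and case above 0.5 N), for 0.1 s.
2. the wedge is under the short foot, thin end first, and bears on it (y of wedge_tip in the frame of case below 0.095 m and x of wedge_tip in the frame of case between 0.048 and 0.138 m and y of wedge_back in the frame of case above 0.105 m and contact force between wedge and case above 0.5 N), for 0.2 s.
At the end, for the whole second after the job is handed in: A finger presses over 3 N on the corner above the short foot; the case stays still, within 0.012 rad of level and 20 mm of its place. The wedge's thin end is 10 mm or more in under that foot, within 45 mm of its middle line, thick end outside, bearing over 2 N; no finger touches it (y of wedge_tip in the frame of case below 0.095 m and x of wedge_tip in the frame of case between 0.048 and 0.138 m and y of wedge_back in the frame of case above 0.105 m and contact force between the fingers and case above 3 N and x of the grasp point in the frame of case above 0.03 m and y of the grasp point in the frame of case above 0.03 m and z of the grasp point in the frame of case above 0.1 m and contact force between wedge and case above 2 N and contact force between the fingers and wedge below 0.5 N and angle between case's own z axis and vertical below 0.012 rad and angular speed of case below 0.05 rad/s and distance of case from where it was at the start of the episode below 0.02 m); the arm keeps its last pose, push and grip.
It fails at once if the wedge is lifted off the bench or tipped over (height (world z) of wedge above 0.01 m or angle between wedge's own z axis and vertical above 0.25 rad).
It fails at once if the wedge is gripped between the fingers instead of pushed (contact force between the fingers and wedge above 30 N).
It fails at once if the mould is shoved aside by more than 30 mm, lifted or tipped (distance of case from where it was at the start of the episode above 0.03 m or height (world z) of case above 0.012 m or angle between case's own z axis and vertical above 0.12 rad).
It fails at once if another thing on the bench is moved by more than 30 mm or knocked over (distance of any of glaze_jar, bowl, vase, press_mould, brush, tool_pot, rib from where it was at the start of the episode above 0.03 m or angle between any of glaze_jar, bowl, vase, press_mould, tool_pot, rib's own z axis and vertical above 0.5 rad).
It also fails if it takes over 48 s, if anything falls off the work surface, if the arm or the gripper's body presses on something with over 40 N, if the wrist force passes 120 N, or if a joint passes its speed limit or range.

## Working session

There is one attempt and no reset: what is moved stays moved. The work goes in short steps, Python scripts to look and compute and a shell command to move; the robot and the scene stay as the last step left them, time stands still between calls to the robot, and variables do not carry over. Pictures are saved under pics/ and viewed, at most 10 in all, crops included, and the job is handed in when it is done.

```bash
mkdir -p pics; python3 - <<'E'
from plant import env
import cv2
for n in("top","side"):
    im=env.capture(n); cv2.imwrite(f"pics/{n}0.png",im[:,:,::-1]); m=env.camera_model(n); print(n,m)
s=env.read_state(); print(s)
E
```

```text
top {'camera_matrix': array([[430.37453516,   0.        , 278.16254122],
       [  0.        , 430.37453516, 210.51359221],
       [  0.        ,   0.        ,   1.        ]]), 'R': array([[-0.01665761, -0.99985018,  0.00470528],
       [-0.98582292,  0.01563774, -0.16705876],
       [ 0.16696015, -0.00742137, -0.98593571]]), 't': array([0.02218541, 0.52927143, 1.23991182])}
side {'camera_matrix': array([[484.89501821,   0.        , 274.73872565],
       [  0.        , 484.89501821, 211.32198649],
       [  0.        ,   0.        ,   1.        ]]), 'R': array([[ 0.84090006, -0.54118163,  0.00308879],
       [-0.32463367, -0.50897315, -0.79721974],
       [ 0.43301279,  0.6693794 , -0.60368132]]), 't': array([-0.4090641 ,  0.25865399,  1.20177507])}
{'time_s': 0.1, 'q': array([ 9.57290365e-01,  1.04643792e-01,  9.65416698e-02,  1.56387079e+00,
       -3.55964529e-05,  1.35312283e+00]), 'dq': array([-0.00023816, -0.00141125,  0.00234719,  0.00037891, -0.00108768,
        0.00297135]), 'joint_torque': array([ 5.60915694e-03, -5.58204174e+01,  5.04722643e+01,  1.30353821e-02,
       -2.41446669e-04,  2.26289387e-05]), 'position': array([0.23127372, 0.55353821, 0.40399453]), 'tcp_rot': array([-6.17633779e-01, -3.07982957e+00,  1.71318381e-03]), 'wrist_force': array([ 0.88272574,  0.05439825, -0.10300843]), 'moment': array([ 0.00737295,  0.03902463, -0.02961526]), 'gripper_force': 0.0, 'opening': 0.08527487596664118}
```

View pics/top0.png

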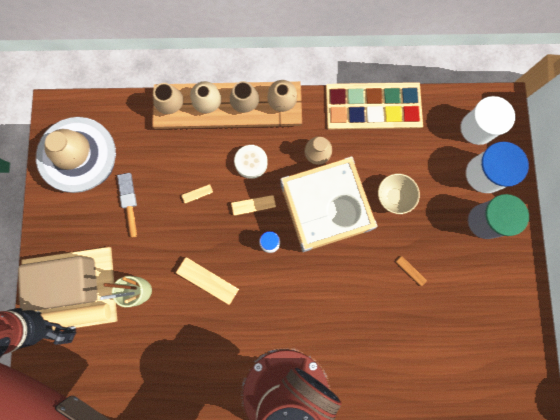

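View pics/side0.png

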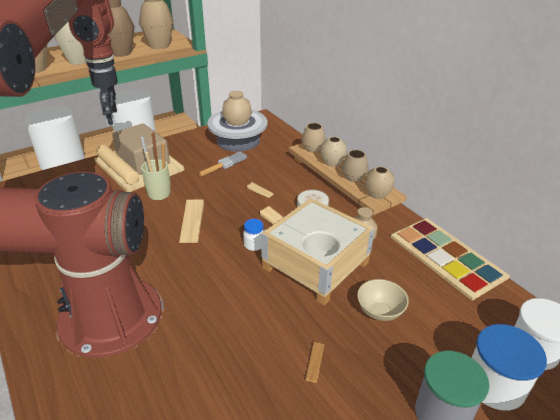

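Top view: the wedge candidates are small at (197,194), middle at (253,205) next to the case, and large at (207,281). The middle one fits because its length is between the other two and it points at the case's far-left corner. I'll confirm it in an enlarged crop.

```bash
python3 - <<'E'
import cv2
im=cv2.imread("pics/top0.png")[130:270,180:385]
cv2.imwrite("pics/c1.png",cv2.resize(im,None,fx=3.9,fy=3.9,interpolation=cv2.INTER_CUBIC))
im=cv2.imread("pics/side0.png")[170:310,230:400]
cv2.imwrite("pics/c2.png",cv2.resize(im,None,fx=4,fy=4,interpolation=cv2.INTER_CUBIC))
E
```

```text
(no output)
```

View pics/c1.png

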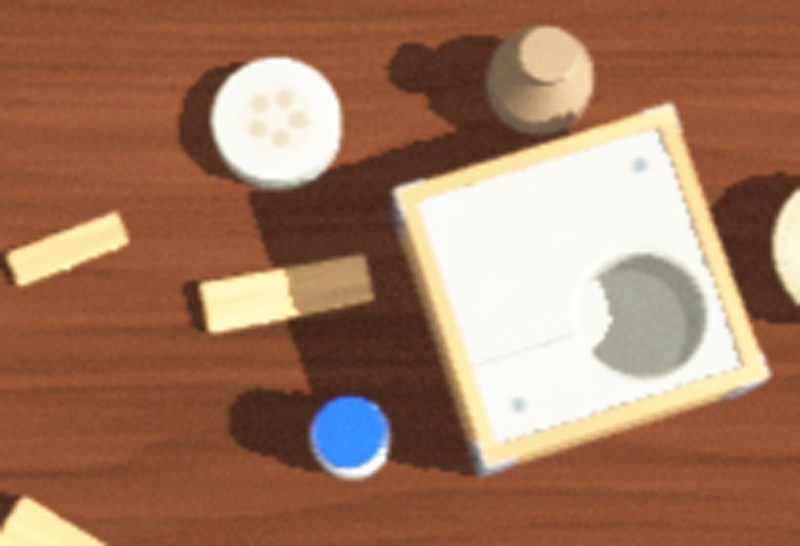

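View pics/c2.png

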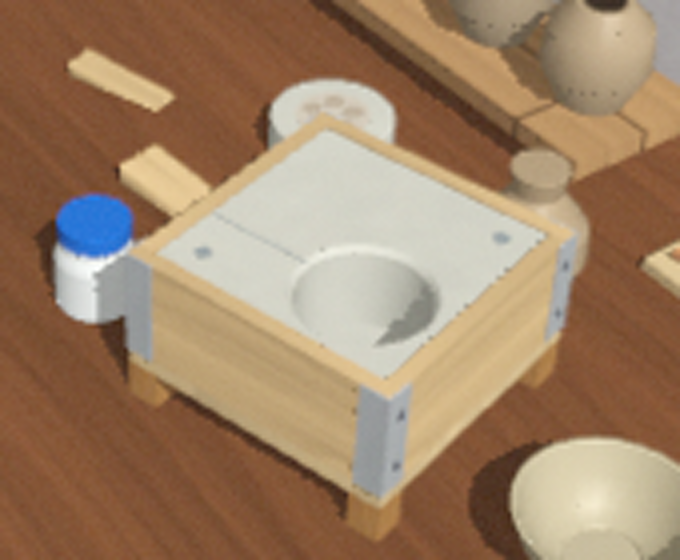

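The crop shows the middle wedge with its thick end at about crop (205,308) and thin end at (369,278), next to the case's far-left rim corner at (398,188). Next I'll compute positions.

```bash
cat > h.py <<'E'
import numpy as np
from plant import env
from scipy.spatial.transform import Rotation as Ro
from scipy.optimize import least_squares
def ray(n,uv,z):
    m=env.camera_model(n);K,R,t=m["camera_matrix"],m["R"],m["t"]
    d=R.T@np.linalg.inv(K)@np.array([*uv,1.]);c=-R.T@t
    return c+d*(z-c[2])/d[2]
def proj(n,X):
    m=env.camera_model(n);p=m["camera_matrix"]@(m["R"]@np.asarray(X,float)+m["t"]);return p[:2]/p[2]
E
python3 - <<'E'
from h import *
c1=lambda u,v:(180+(u+.5)/3.9-.5,130+(v+.5)/3.9-.5)
c2=lambda u,v:(230+(u+.5)/4-.5,170+(v+.5)/4-.5)
L=.105
loc=np.array([[L,L],[L,-L],[-L,-L],[-L,L]])
obs={"top":[c1(397,188),c1(673,107),c1(768,374),c1(484,463)],"side":[c2(325,115),c2(574,235),c2(388,388),c2(131,257)]}
def W(p,loc): return np.c_[loc@np.array([[np.cos(p[2]),np.sin(p[2])],[-np.sin(p[2]),np.cos(p[2])]])+p[:2],np.full(len(loc),.125)]
def f(p,ns=("top","side")): return np.concatenate([(np.array([proj(n,X) for X in W(p,loc)])-obs[n]).ravel() for n in ns])
for ns in (("top",),("side",),("top","side")):
    r=least_squares(f,[.5,-.1,.2],args=(ns,));print(ns,r.x,np.abs(r.fun).max())
p=r.x;cx=np.array([np.cos(p[2]),np.sin(p[2])]);cy=np.array([-cx[1],cx[0]])
print("corner",W(p,np.array([[.093,.093]])))
tip=[ray("top",c1(*q),.002)[:2] for q in((367,256),(374,299))]
bk=[ray("top",c1(*q),.018)[:2] for q in((200,285),(208,331))]
for n,a in(("tip",tip),("back",bk)):
    m=(a[0]+a[1])/2;print(n,a,m,"w",np.linalg.norm(a[0]-a[1]),"case",(m-p[:2])@cx,(m-p[:2])@cy)
t=sum(tip)/2;b=sum(bk)/2;d=t-b;print("len",np.linalg.norm(d),"dir",np.degrees(np.arctan2(d[1],d[0])),"-cy",np.degrees(np.arctan2(-cy[1],-cy[0])))
s=env.read_state();print(Ro.from_rotvec(s["tcp_rot"]).as_matrix().round(3))
E
```

```text
('top',) [ 0.53890002 -0.12739758  0.28301172] 0.6654491857703135
('side',) [ 0.53933134 -0.12750001  0.2869226 ] 2.659247190474048
('top', 'side') [ 0.53911599 -0.12749     0.28479854] 2.6971460103752634
corner [[ 0.60224013 -0.01210654  0.125     ]]
tip [array([0.58494155, 0.02620635]), array([0.55010096, 0.02118124])] [0.56752126 0.02369379] w 0.03520111423970366 case 0.0697382757328585 0.1371129893716244
back [array([0.5605216, 0.1572892]), array([0.52393308, 0.15099539])] [0.54222734 0.1541423 ] w 0.03712588964189614 case 0.08211458755196599 0.2694134839711171
len 0.13287811695502835 dir -79.02653951674235 -cy -73.68224549357512
[[-0.923  0.386 -0.001]
 [ 0.386  0.923 -0.001]
 [ 0.    -0.001 -1.   ]]
```

```bash
cat >> h.py <<'E'
P=np.array([.5391,-.1275,.2845]);cx=np.array([np.cos(P[2]),np.sin(P[2])]);cy=np.array([-cx[1],cx[0]])
def case(x,y): return P[:2]+x*cx+y*cy
def incase(w): d=np.asarray(w)[:2]-P[:2]; return np.array([d@cx,d@cy])
def st(tgt=None,tipz=None,yaw=True):
    s=env.read_state();R=Ro.from_rotvec(s["tcp_rot"]).as_matrix();tip=s["position"]+R[:,2]*.173
    print("t",round(s["time_s"],2),"tip case",(incase(tip)*1000).round(1),"tipz",round(tip[2]*1000,1),"F",s["wrist_force"].round(2),"open",round(s["opening"],4))
    print("fingers dir",R[:,2].round(3))
    if tgt is not None:
        d=np.array([*case(*tgt),tipz])-tip;print("go cm (tool)",(R.T@d*100).round(2))
    Rt=np.c_[np.r_[-cx,0],np.r_[cy,0],[0,0,-1]]
    print("turn to aligned",Ro.from_matrix(R.T@Rt).as_rotvec().round(3))
E
python3 - <<'E'
from h import *
c1=lambda u,v:(180+(u+.5)/3.9-.5,130+(v+.5)/3.9-.5)
print("jar",incase(ray("top",c1(350,431),.075)),"press",incase(ray("top",c1(277,118),.035)))
st((.093,.093),.16)
E
python3 -m inch '[{"wz":-0.17},{"wz":-0.17},{"wz":-0.17},{"wz":-0.17},{"tx":-1.6,"ty":-5.4},{"tx":-1.6,"ty":-5.4},{"tx":-1.6,"ty":-5.4},{"tx":-1.6,"ty":-5.4},{"tx":-1.6,"ty":-5.4},{"tx":-1.6,"ty":-5.4}]' 0 20
python3 -c "
from h import *
st((.093,.093),.16)"
```

```text
jar [-0.04957452  0.18958295] press [0.2073194  0.17143774]
t 0.1 tip case [-104.5  739.9] tipz 231.0 F [ 0.88  0.05 -0.1 ] open 0.0853
fingers dir [-0.001 -0.001 -1.   ]
go cm (tool) [-56.05 -37.86   7.13]
turn to aligned [-0.001 -0.001 -0.68 ]
t 0.1 tip case [-104.5  739.9] tipz 231.0 F [ 0.88  0.05 -0.1 ] open 0.0853
fingers dir [-0.001 -0.001 -1.   ]
go cm (tool) [-56.05 -37.86   7.13]
turn to aligned [-0.001 -0.001 -0.68 ]invalid input
```

```bash
python3 -m inch '[{"tx":0,"ty":0,"tz":0,"wx":0,"wy":0,"wz":-0.17},{"tx":0,"ty":0,"tz":0,"wx":0,"wy":0,"wz":-0.17},{"tx":0,"ty":0,"tz":0,"wx":0,"wy":0,"wz":-0.17},{"tx":0,"ty":0,"tz":0,"wx":0,"wy":0,"wz":-0.17},{"tx":-1.6,"ty":-5.4,"tz":0,"wx":0,"wy":0,"wz":0},{"tx":-1.6,"ty":-5.4,"tz":0,"wx":0,"wy":0,"wz":0},{"tx":-1.6,"ty":-5.4,"tz":0,"wx":0,"wy":0,"wz":0},{"tx":-1.6,"ty":-5.4,"tz":0,"wx":0,"wy":0,"wz":0},{"tx":-1.6,"ty":-5.4,"tz":0,"wx":0,"wy":0,"wz":0},{"tx":-1.6,"ty":-5.4,"tz":0,"wx":0,"wy":0,"wz":0}]' 0 20
python3 -c "
from h import *
st((.093,.093),.16)"
```

```text
time_s: 1.35
position: [0.4149, 0.2679, 0.4045]
tcp_rot: [-0.445, 3.11, 0.0]
wrist_force: [-0.3, 0.4, 0.8]
opening: 0.0002
gripper_force: 0.0
t 1.35 tip case [ -8.2 414.4] tipz 231.5 F [-0.35  0.38  0.84] open 0.0002
fingers dir [-0.  0. -1.]
go cm (tool) [-10.13 -32.14   7.15]
turn to aligned [ 0.  0. -0.]
```

```bash
python3 -m inch '[{"tx":-1.7,"ty":-5.4,"tz":1,"wx":0,"wy":0,"wz":0},{"tx":-1.7,"ty":-5.4,"tz":1,"wx":0,"wy":0,"wz":0},{"tx":-1.7,"ty":-5.4,"tz":1,"wx":0,"wy":0,"wz":0},{"tx":-1.7,"ty":-5.4,"tz":1,"wx":0,"wy":0,"wz":0},{"tx":-1.7,"ty":-5.4,"tz":1.1,"wx":0,"wy":0,"wz":0},{"tx":-1.6,"ty":-5.1,"tz":2,"wx":0,"wy":0,"wz":0},{"tx":0,"ty":0,"tz":0,"wx":0,"wy":0,"wz":0},{"tx":0,"ty":0,"tz":0,"wx":0,"wy":0,"wz":0}]'
python3 -c "
from h import *
st((.093,.093),.128)
import cv2
a=env.capture('top')[130:270,180:385,::-1];b=env.capture('side')[150:290,220:425,::-1]
cv2.imwrite('pics/c3.png',cv2.resize(np.vstack([a,b]),None,fx=2.1,fy=2.1,interpolation=cv2.INTER_CUBIC))"
```

```text
time_s: 2.35
position: [0.601, -0.0101, 0.3334]
tcp_rot: [0.444, -3.109, -0.001]
wrist_force: [-0.1, 0.9, 0.8]
opening: -0.0001
gripper_force: 0.0
t 2.35 tip case [92.2 95.5] tipz 160.4 F [-0.14  0.95  0.81] open -0.0001
fingers dir [-0.001  0.001 -1.   ]
go cm (tool) [-0.08 -0.25  3.24]
turn to aligned [ 0.001 -0.001 -0.001]
```

View pics/c3.png

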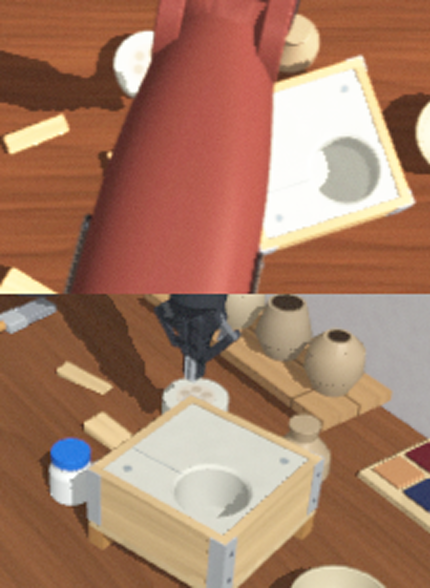

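The side crop shows the closed fingertips just above the far-left rim corner, at about crop (190,378). I'll press next.

```bash
python3 -m inch '[{"tx":0,"ty":-0.2,"tz":1.5,"wx":0,"wy":0,"wz":0},{"tx":0,"ty":0,"tz":1.5,"wx":0,"wy":0,"wz":0},{"tx":0,"ty":0,"tz":0.2,"wx":0,"wy":0,"wz":0},{"tx":0,"ty":0,"tz":0.2,"wx":0,"wy":0,"wz":0},{"tx":0,"ty":0,"tz":0.2,"wx":0,"wy":0,"wz":0}]'
python3 -m inch '[{"tx":0,"ty":0,"tz":0.1,"wx":0,"wy":0,"wz":0},{"tx":0,"ty":0,"tz":0.1,"wx":0,"wy":0,"wz":0}]'
python3 -c "
from h import *
st((.093,.093),.128)"
```

```text
time_s: 3.08
position: [0.602, -0.0122, 0.2981]
tcp_rot: [-0.445, 3.109, -0.0]
wrist_force: [0.9, 3.7, 3.7]
opening: -0.0002
gripper_force: 1.8
time_s: 3.32
position: [0.6022, -0.012, 0.2965]
tcp_rot: [-0.445, 3.108, 0.0]
wrist_force: [0.9, 2.1, 4.5]
opening: -0.0001
gripper_force: 2.1
t 3.33 tip case [93.2 93.1] tipz 123.5 F [0.94 2.1  4.52] open -0.0001
fingers dir [ 0.002  0.    -1.   ]
go cm (tool) [ 0.02 -0.01 -0.45]
turn to aligned [-0.     0.002 -0.   ]
```

```bash
python3 -m inch '[{"tx":0,"ty":0,"tz":0.1,"wx":0,"wy":0,"wz":0},{"tx":0,"ty":0,"tz":0.1,"wx":0,"wy":0,"wz":0}]'
python3 -m inch '[{"tx":0,"ty":0,"tz":0.1,"wx":0,"wy":0,"wz":0},{"tx":0,"ty":0,"tz":0,"wx":0,"wy":0,"wz":0}]'
```

```text
time_s: 3.58
position: [0.6021, -0.012, 0.2943]
tcp_rot: [-0.445, 3.108, 0.0]
wrist_force: [-0.3, 4.2, 11.6]
opening: 0.0002
gripper_force: 5.9
time_s: 3.82
position: [0.6021, -0.012, 0.2943]
tcp_rot: [-0.445, 3.108, -0.0]
wrist_force: [-1.2, 3.2, 12.5]
opening: -0.0
gripper_force: 6.4
```

The rock stopped when force climbed to 12 N, about 4 mm down. I'll lift and go beside the wedge, on its near side, to align it with the foot.

```bash
python3 -m inch '[{"tx":0,"ty":0,"tz":-2,"wx":0,"wy":0,"wz":0},{"tx":0,"ty":0,"tz":-2,"wx":0,"wy":0,"wz":0},{"tx":2,"ty":3.5,"tz":0,"wx":0,"wy":0,"wz":0},{"tx":2,"ty":3.5,"tz":0,"wx":0,"wy":0,"wz":0},{"tx":1.7,"ty":3,"tz":0,"wx":0,"wy":0,"wz":0},{"tx":0,"ty":0,"tz":4,"wx":0,"wy":0,"wz":0},{"tx":0,"ty":0,"tz":4,"wx":0,"wy":0,"wz":0},{"tx":0,"ty":0,"tz":3.5,"wx":0,"wy":0,"wz":0},{"tx":0,"ty":0,"tz":2,"wx":0,"wy":0,"wz":0},{"tx":0,"ty":0,"tz":0,"wx":0,"wy":0,"wz":0}]'
python3 -c "
from h import *
st((.036,.193),.003)
import cv2
a=env.capture('top')[130:270,180:385,::-1];b=env.capture('side')[150:290,220:425,::-1]
cv2.imwrite('pics/c4.png',cv2.resize(np.vstack([a,b]),None,fx=2.1,fy=2.1,interpolation=cv2.INTER_CUBIC))"
```

```text
time_s: 5.08
position: [0.5186, 0.0677, 0.1971]
tcp_rot: [0.444, -3.108, -0.001]
wrist_force: [0.3, -0.6, 0.3]
opening: 0.0001
gripper_force: 0.0
t 5.08 tip case [ 34.7 193.3] tipz 24.1 F [ 0.26 -0.57  0.32] open 0.0001
fingers dir [-0.002  0.    -1.   ]
go cm (tool) [-0.14 -0.03  2.11]
turn to aligned [ 0.001 -0.002 -0.001]
```

View pics/c4.png

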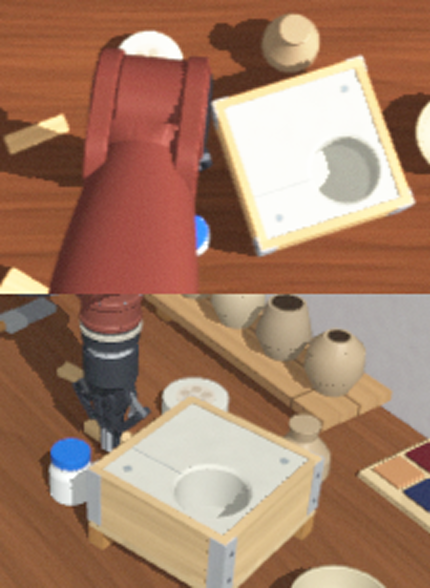

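The fingers are between the jar (70,470) and the wedge (95,430) in the side crop, with clearance on both sides. I'll descend and nudge the wedge sideways.

```bash
python3 -m inch '[{"tx":0,"ty":0,"tz":1,"wx":0,"wy":0,"wz":0},{"tx":0,"ty":0,"tz":0.9,"wx":0,"wy":0,"wz":0},{"tx":-0.4,"ty":0,"tz":0,"wx":0,"wy":0,"wz":0},{"tx":-0.4,"ty":0,"tz":0,"wx":0,"wy":0,"wz":0},{"tx":-0.4,"ty":0,"tz":0,"wx":0,"wy":0,"wz":0},{"tx":-0.4,"ty":0,"tz":0,"wx":0,"wy":0,"wz":0},{"tx":-0.4,"ty":0,"tz":0,"wx":0,"wy":0,"wz":0},{"tx":-0.4,"ty":0,"tz":0,"wx":0,"wy":0,"wz":0},{"tx":-0.3,"ty":0,"tz":0,"wx":0,"wy":0,"wz":0},{"tx":-0.1,"ty":0,"tz":0,"wx":0,"wy":0,"wz":0}]'
python3 -c "
from h import *
st((.063,.193),.005)"
```

```text
time_s: 6.42
position: [0.5461, 0.0758, 0.1787]
tcp_rot: [0.445, -3.11, -0.0]
wrist_force: [-0.3, -1.0, -0.1]
opening: -0.0002
gripper_force: 0.2
t 6.42 tip case [ 63.8 193.1] tipz 5.7 F [-0.35 -0.98 -0.11] open -0.0002
fingers dir [-0.  0. -1.]
go cm (tool) [ 0.08 -0.01  0.07]
turn to aligned [ 0. -0. -0.]
```

```bash
python3 -m inch '[{"tx":0.8,"ty":0,"tz":0,"wx":0,"wy":0,"wz":0},{"tx":0,"ty":0,"tz":-3,"wx":0,"wy":0,"wz":0},{"tx":0,"ty":0,"tz":-3,"wx":0,"wy":0,"wz":0},{"tx":0,"ty":4.5,"tz":0,"wx":0,"wy":0,"wz":0},{"tx":-1,"ty":4.5,"tz":0,"wx":0,"wy":0,"wz":0},{"tx":-1.5,"ty":4.5,"tz":0,"wx":0,"wy":0,"wz":0},{"tx":-1.2,"ty":4.5,"tz":0,"wx":0,"wy":0,"wz":0},{"tx":0,"ty":0,"tz":0,"wx":0,"wy":0,"wz":0}]'
python3 -c "
from h import *
st((.093,.305),.005)
import cv2
a=env.capture('top')[150:250,200:320,::-1]
cv2.imwrite('pics/c5.png',cv2.resize(a,None,fx=6,fy=6,interpolation=cv2.INTER_CUBIC))"
```

```text
time_s: 7.42
position: [0.5223, 0.2589, 0.2386]
tcp_rot: [0.451, -3.109, -0.001]
wrist_force: [0.1, -0.5, -0.5]
opening: -0.0
gripper_force: 0.0
t 7.42 tip case [ 92.3 375.7] tipz 65.6 F [ 0.13 -0.52 -0.51] open -0.0
fingers dir [-0.  0. -1.]
go cm (tool) [-0.05 -7.07  6.06]
turn to aligned [ 0.001 -0.     0.003]
```

View pics/c5.png

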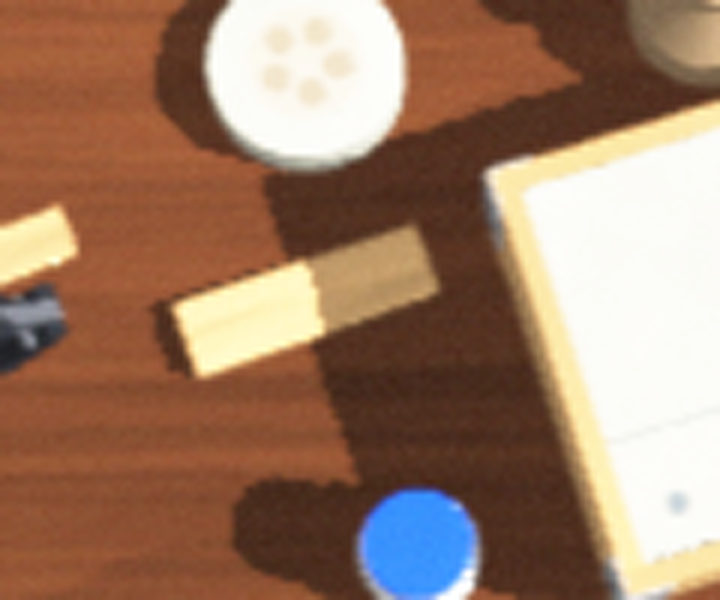

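The wedge is now parallel to the case sides, with its thin end at crop (415,225)-(440,290) and its back at (172,303)-(200,378).

```bash
python3 -c "
from h import *
c=lambda u,v:(200+(u+.5)/6-.5,150+(v+.5)/6-.5)
t=[incase(ray('top',c(*q),.002)) for q in((415,226),(440,290))];b=[incase(ray('top',c(*q),.018)) for q in((172,304),(200,379))]
print(t,b,sum(t)/2,sum(b)/2)
sm=[incase(ray('top',c(*q),.01)) for q in((65,207),(77,248))];print('small',sm)
"
```

```text
[array([0.11606092, 0.14195727]), array([0.07988622, 0.13954142])] [array([0.11023335, 0.27296269]), array([0.06882769, 0.27017879])] [0.09797357 0.14074935] [0.08953052 0.27157074]
small [array([0.17726235, 0.31189826]), array([0.15462276, 0.3118749 ])]
```

```bash
python3 -m inch '[{"tx":0.2,"ty":-3,"tz":0,"wx":0,"wy":0,"wz":0},{"tx":0,"ty":-3.5,"tz":0,"wx":0,"wy":0,"wz":0},{"tx":0,"ty":-0.5,"tz":3,"wx":0,"wy":0,"wz":0},{"tx":0,"ty":0,"tz":2,"wx":0,"wy":0,"wz":0},{"tx":0,"ty":0,"tz":0.9,"wx":0,"wy":0,"wz":0},{"tx":0,"ty":-0.5,"tz":0,"wx":0,"wy":0,"wz":0},{"tx":0,"ty":-0.5,"tz":0,"wx":0,"wy":0,"wz":0},{"tx":0,"ty":-0.5,"tz":0,"wx":0,"wy":0,"wz":0},{"tx":0,"ty":-0.5,"tz":0,"wx":0,"wy":0,"wz":0},{"tx":0,"ty":0,"tz":0,"wx":0,"wy":0,"wz":0}]'
python3 -m inch '[{"tx":0,"ty":-0.5,"tz":0,"wx":0,"wy":0,"wz":0},{"tx":0,"ty":-0.5,"tz":0,"wx":0,"wy":0,"wz":0},{"tx":0,"ty":-0.5,"tz":0,"wx":0,"wy":0,"wz":0},{"tx":0,"ty":-0.5,"tz":0,"wx":0,"wy":0,"wz":0},{"tx":0,"ty":0,"tz":0,"wx":0,"wy":0,"wz":0}]'
python3 -c "
from h import *
st((.090,.232),.006)
import cv2
a=env.capture('top')[150:250,200:320,::-1];b=env.capture('side')[190:290,230:350,::-1]
cv2.imwrite('pics/c6.png',cv2.resize(np.hstack([a,b]),None,fx=3.3,fy=3.3,interpolation=cv2.INTER_CUBIC))"
```

```text
time_s: 8.72
position: [0.5469, 0.1693, 0.18]
tcp_rot: [-0.444, 3.11, 0.0]
wrist_force: [-0.2, 0.6, -0.1]
opening: -0.0
gripper_force: 0.0
time_s: 9.35
position: [0.5524, 0.15, 0.1797]
tcp_rot: [-0.444, 3.11, -0.0]
wrist_force: [-0.5, 0.0, -0.8]
opening: -0.0
gripper_force: 0.0
t 9.35 tip case [ 90.7 262.6] tipz 6.7 F [-0.49  0.02 -0.79] open -0.0
fingers dir [ 0. -0. -1.]
go cm (tool) [ 0.06 -3.06  0.07]
turn to aligned [-0.     0.    -0.001]
```

View pics/c6.png

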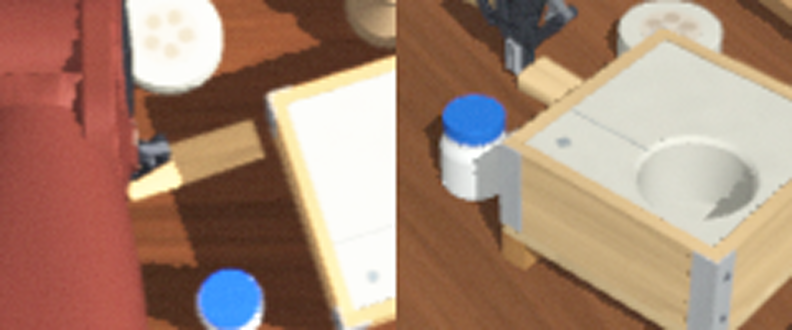

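The wedge is moving with the finger: its thin end is now around crop (258,139), about 17 mm closer to the case. I'll carry on pushing.

```bash
python3 -m inch '[{"tx":0,"ty":-0.5,"tz":0,"wx":0,"wy":0,"wz":0},{"tx":0,"ty":-0.5,"tz":0,"wx":0,"wy":0,"wz":0},{"tx":0,"ty":-0.5,"tz":0,"wx":0,"wy":0,"wz":0},{"tx":0,"ty":-0.3,"tz":0,"wx":0,"wy":0,"wz":0},{"tx":0,"ty":-0.2,"tz":0,"wx":0,"wy":0,"wz":0},{"tx":0,"ty":-0.2,"tz":0,"wx":0,"wy":0,"wz":0}]'
for i in 1 2 3; do :; done
python3 -m inch '[{"tx":0,"ty":-0.2,"tz":0,"wx":0,"wy":0,"wz":0},{"tx":0,"ty":-0.2,"tz":0,"wx":0,"wy":0,"wz":0}]'
python3 -c "
from h import *
st((.090,.232),.006)"
```

```text
time_s: 10.2
position: [0.5584, 0.1292, 0.1797]
tcp_rot: [0.445, -3.11, -0.0]
wrist_force: [0.4, 0.1, 0.2]
opening: 0.0004
gripper_force: 0.1
time_s: 10.45
position: [0.5596, 0.1254, 0.1797]
tcp_rot: [-0.445, 3.11, 0.0]
wrist_force: [0.4, -0.1, -0.4]
opening: -0.0001
gripper_force: 0.1
t 10.45 tip case [ 90.7 237. ] tipz 6.7 F [ 0.45 -0.05 -0.44] open -0.0001
fingers dir [ 0.  0. -1.]
go cm (tool) [ 0.07 -0.5   0.07]
turn to aligned [ 0.  0. -0.]
```

```bash
python3 -m inch '[{"tx":0,"ty":-0.2,"tz":0,"wx":0,"wy":0,"wz":0},{"tx":0,"ty":-0.1,"tz":0,"wx":0,"wy":0,"wz":0},{"tx":0,"ty":-0.1,"tz":0,"wx":0,"wy":0,"wz":0}]'
python3 -m inch '[{"tx":0,"ty":-0.1,"tz":0,"wx":0,"wy":0,"wz":0},{"tx":0,"ty":-0.1,"tz":0,"wx":0,"wy":0,"wz":0}]'
python3 -m inch '[{"tx":0,"ty":-0.1,"tz":0,"wx":0,"wy":0,"wz":0},{"tx":0,"ty":-0.1,"tz":0,"wx":0,"wy":0,"wz":0}]'
```

```text
time_s: 10.82
position: [0.5607, 0.1216, 0.1797]
tcp_rot: [-0.445, 3.11, 0.0]
wrist_force: [-0.6, 0.3, -0.2]
opening: -0.0002
gripper_force: 0.1
time_s: 11.08
position: [0.5612, 0.1198, 0.1797]
tcp_rot: [-0.445, 3.11, 0.0]
wrist_force: [0.5, 0.9, -0.1]
opening: 0.0002
gripper_force: 0.4
time_s: 11.32
position: [0.5618, 0.1179, 0.1797]
tcp_rot: [-0.445, 3.11, 0.001]
wrist_force: [0.0, 1.9, 0.2]
opening: 0.0001
gripper_force: 1.2
```

```bash
python3 -m inch '[{"tx":0,"ty":-0.1,"tz":0,"wx":0,"wy":0,"wz":0},{"tx":0,"ty":0,"tz":0,"wx":0,"wy":0,"wz":0}]'
python3 -m inch '[{"tx":0,"ty":-0.1,"tz":0,"wx":0,"wy":0,"wz":0},{"tx":0,"ty":0,"tz":0,"wx":0,"wy":0,"wz":0}]'
python3 -c "
from h import *
for i in range(3): st()"
```

```text
time_s: 11.58
position: [0.562, 0.1171, 0.1797]
tcp_rot: [0.445, -3.11, -0.001]
wrist_force: [-1.2, 5.3, 0.9]
opening: 0.0001
gripper_force: 2.3
time_s: 11.82
position: [0.5621, 0.1164, 0.1797]
tcp_rot: [0.446, -3.11, -0.002]
wrist_force: [-2.2, 7.4, 1.3]
opening: 0.0
gripper_force: 3.5
t 11.82 tip case [ 90.6 227.9] tipz 6.7 F [-2.22  7.4   1.35] open 0.0
fingers dir [-0.     0.001 -1.   ]
turn to aligned [0.002 0.    0.   ]
t 11.82 tip case [ 90.6 227.9] tipz 6.7 F [-2.22  7.4   1.35] open 0.0
fingers dir [-0.     0.001 -1.   ]
turn to aligned [0.002 0.    0.   ]
t 11.82 tip case [ 90.6 227.9] tipz 6.7 F [-2.22  7.4   1.35] open 0.0
fingers dir [-0.     0.001 -1.   ]
turn to aligned [0.002 0.    0.   ]
```

The force climbed to 7.7 N about 17 mm in, which matches the roughly 4 mm gap. I'll back off, lift and press the corner again.

```bash
python3 -m inch '[{"tx":0,"ty":0,"tz":0,"wx":0,"wy":0,"wz":0},{"tx":0,"ty":0.5,"tz":0,"wx":0,"wy":0,"wz":0},{"tx":0,"ty":1,"tz":0,"wx":0,"wy":0,"wz":0},{"tx":0,"ty":0,"tz":-3,"wx":0,"wy":0,"wz":0},{"tx":0,"ty":0,"tz":-5,"wx":0,"wy":0,"wz":0},{"tx":0,"ty":0,"tz":-5,"wx":0,"wy":0,"wz":0},{"tx":0,"ty":0,"tz":-2.5,"wx":0,"wy":0,"wz":0},{"tx":0,"ty":0,"tz":0,"wx":0,"wy":0,"wz":0}]'
python3 -m inch '[{"tx":-0.1,"ty":-4,"tz":0,"wx":0,"wy":0,"wz":0},{"tx":-0.1,"ty":-4,"tz":0,"wx":0,"wy":0,"wz":0},{"tx":0,"ty":-4,"tz":0,"wx":0,"wy":0,"wz":0},{"tx":0,"ty":-3,"tz":0,"wx":0,"wy":0,"wz":0},{"tx":0,"ty":0,"tz":0,"wx":0,"wy":0,"wz":0}]'
python3 -c "
from h import *
st((.093,.093),.128)
import cv2
a=env.capture('top')[150:250,200:320,::-1];b=env.capture('side')[190:290,230:350,::-1]
cv2.imwrite('pics/c7.png',cv2.resize(np.hstack([a,b]),None,fx=3.3,fy=3.3,interpolation=cv2.INTER_CUBIC))"
```

```text
time_s: 12.82
position: [0.5588, 0.1306, 0.3371]
tcp_rot: [-0.445, 3.106, -0.001]
wrist_force: [-0.0, 0.1, -0.0]
opening: -0.0002
gripper_force: 0.0
time_s: 13.45
position: [0.6021, -0.0147, 0.3326]
tcp_rot: [0.44, -3.108, -0.001]
wrist_force: [0.3, 0.3, -0.5]
opening: -0.0003
gripper_force: 0.0
t 13.45 tip case [91.7 90.7] tipz 159.6 F [ 0.26  0.28 -0.49] open -0.0003
fingers dir [-0.002  0.    -1.   ]
go cm (tool) [-0.13  0.23  3.16]
turn to aligned [ 0.001 -0.002 -0.003]
```

View pics/c7.png

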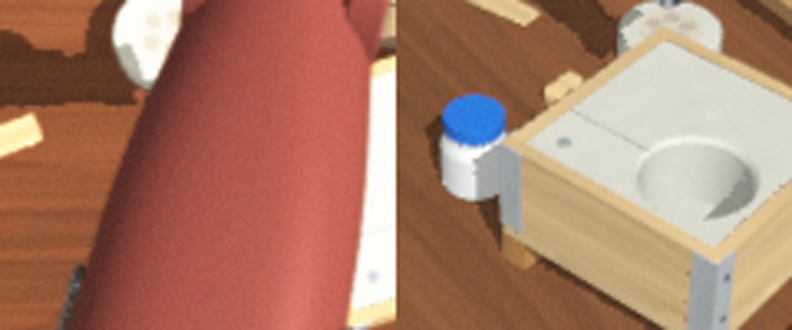

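The case stands where it was (rim corners unchanged at (663,32) and (515,145)), and the wedge's back shows beside it at (562,90). I'll press the corner.

```bash
python3 -m inch '[{"tx":-0.1,"ty":0.2,"tz":1.5,"wx":0,"wy":0,"wz":0},{"tx":0,"ty":0,"tz":1.5,"wx":0,"wy":0,"wz":0},{"tx":0,"ty":0,"tz":0.2,"wx":0,"wy":0,"wz":0},{"tx":0,"ty":0,"tz":0.1,"wx":0,"wy":0,"wz":0},{"tx":0,"ty":0,"tz":0.1,"wx":0,"wy":0,"wz":0}]'
python3 -m inch '[{"tx":0,"ty":0,"tz":0.1,"wx":0,"wy":0,"wz":0},{"tx":0,"ty":0,"tz":0,"wx":0,"wy":0,"wz":0}]'
```

```text
time_s: 14.18
position: [0.6027, -0.0109, 0.3012]
tcp_rot: [-0.445, 3.109, -0.0]
wrist_force: [-0.1, 0.5, -0.3]
opening: 0.0004
gripper_force: 0.0
time_s: 14.42
position: [0.6026, -0.011, 0.2999]
tcp_rot: [-0.445, 3.11, -0.0]
wrist_force: [-0.0, 1.0, 0.4]
opening: -0.0001
gripper_force: 0.0
```

```bash
python3 -m inch '[{"tx":0,"ty":0,"tz":0.1,"wx":0,"wy":0,"wz":0},{"tx":0,"ty":0,"tz":0,"wx":0,"wy":0,"wz":0}]'
python3 -m inch '[{"tx":0,"ty":0,"tz":0.1,"wx":0,"wy":0,"wz":0},{"tx":0,"ty":0,"tz":0,"wx":0,"wy":0,"wz":0}]'
```

```text
time_s: 14.68
position: [0.6025, -0.011, 0.2986]
tcp_rot: [-0.445, 3.11, 0.0]
wrist_force: [-0.1, -0.6, -0.0]
opening: -0.0
gripper_force: 0.0
time_s: 14.92
position: [0.6025, -0.0109, 0.2985]
tcp_rot: [-0.445, 3.109, -0.0]
wrist_force: [-2.8, 0.8, 5.7]
opening: -0.0002
gripper_force: 2.7
```

```bash
python3 -m inch '[{"tx":0,"ty":0,"tz":0.06,"wx":0,"wy":0,"wz":0},{"tx":0,"ty":0,"tz":0,"wx":0,"wy":0,"wz":0},{"tx":0,"ty":0,"tz":0,"wx":0,"wy":0,"wz":0},{"tx":0,"ty":0,"tz":0,"wx":0,"wy":0,"wz":0}]'
python3 -m inch '[{"tx":0,"ty":0,"tz":0,"wx":0,"wy":0,"wz":0},{"tx":0,"ty":0,"tz":0,"wx":0,"wy":0,"wz":0},{"tx":0,"ty":0,"tz":0,"wx":0,"wy":0,"wz":0},{"tx":0,"ty":0,"tz":0,"wx":0,"wy":0,"wz":0}]'
```

```text
time_s: 15.42
position: [0.6025, -0.0109, 0.2984]
tcp_rot: [-0.445, 3.109, -0.0]
wrist_force: [-4.0, 0.2, 9.0]
opening: -0.0002
gripper_force: 4.4
time_s: 15.92
position: [0.6025, -0.0109, 0.2984]
tcp_rot: [-0.445, 3.109, -0.0]
wrist_force: [-3.7, 0.0, 10.0]
opening: -0.0
gripper_force: 4.4
```

The corner holds 10 N with about 0.1 mm of yield and stays steady, so I'll hand it in.

```bash
python3 -c "
from plant import env
print(env.hand_in())"
```

```text
the job is handed in; nothing more can be done
None
```

The job is handed in, verdict not shown: the mould rocked about 4 mm on the first press, the middle-sized wedge went about 17 mm in under the short foot until the push reached 7.7 N, and the corner now yields only about 0.1 mm under the 10 N press I'm still holding.

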